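Clamp a hardcover notebook in the lever press and release it

ROBOT

A 6-joint arm with a two-finger parallel gripper is mounted at the origin on the work surface. World frame = base frame: x ahead of the robot, y to its left, z up, the work surface at z = 0. Lengths are in mm, angles in rad, forces in N, time in s.
With the tool pointing down it reaches from about 350 to 975 mm from the base axis. Payload 7.1 kg.
Tool frame: the origin (TCP) lies midway between the tips of the shut fingers; the grasp point (between the pads) lies 19 mm behind it (ctrl.pinch_z is the distance from the TCP to the grasp point, in mm); z points along the fingers, y is the direction in which the jaws open and shut (so a half turn about z gives the same grasp; the last joint's range is limited). The gripper opens to 88 mm and grips with 3 to 60 N. Pads are 20 mm wide; open, the fingers measure 115 mm over their backs; the gripper's body (75 mm by 178 mm) begins 61 mm behind the grasp point.
Start: joints at [-1.244, 0.423, 1.63, -0, 1.089, -0.019], TCP at [211.86, -587.98, 222.675] pointing down, gripper open.
Joint ranges: [-3, 3], [-0.9, 2.11], [0.09, 2.58], [-1.31, 4.45], [0.11, 2.69], [-2.54, 2.54]. Speed limits (rad/s): [2.39, 2.39, 3.01, 3.14, 3.14, 3.14].

INTERFACE

Orientations are given as a rotation vector (axis times angle).
In Python, from workcell import ctrl gives the robot as it stands.
- The arm moves only by the tool jog_arm, never from a script. Its arguments are lists of equal length, an entry for each row: "xyz": the shift along the world's x, y, z in mm, a list of three; "yaw": the turn about the world's z in degrees. A call has 1 to 20 rows; each row shifts and turns the pose as measured when the row begins; what a row does not reach is not made up. A row lasts 1/12 s, in which the tool goes at most 41.7 mm and 7.16 degrees, less where a joint would pass 70% of its speed; a pose out of reach is approached as far as the arm can. A call with a gripper value outside its range is refused whole. "gripper" is the closure, from 0 (fully open) to 1 (shut), set as the call begins (left out, the last holds). The fingers move at their own pace and stop on an object; the grip force is fixed at half the most. Time passes only in rows, so rows that do not move let the fingers close. It gives the time, the measured TCP pose, the force and the opening at its end, in the units of the state.
- ctrl.get_obs(): the state, without advancing time (a new reading comes with each control period).
- ctrl.get_image(name): name is "side" or "top" or "wrist"; returns a dict with "img" (384x512x3 uint8, blue, green, red), "K" (3x3 intrinsics, pixels), "k1" (the pictures are not rectified: a ray, as slopes to the right and down, at radius r is drawn at 1 + k1 r^2 times it, then the intrinsics apply), "R" (3x3) and "t" (3): a world point X has camera coordinates R X + t. Camera axes: x right, y down, z forward; pixel columns grow to the right and rows downward; lengths in mm; the calibration is good to about 2 mm. A picture is of the moment at which its call begins. There is no depth.
- ctrl.close_job(): hands the job in, once; it reports no verdict.
Trained networks look in a picture, given as the dict that the camera call returned (one of the last four; its "shot" number tells which), for a name from the list of things; names that differ only in an ending like _2 or _b are one class to them, and where a whole thing is asked for, a point or a joint stands for the part that bears it (a point fixed in the world has none). Each returns a list of dicts, best first, with "confidence" (0 to 1); they miss things now and then, are a little off and sometimes report something else, mostly with a low value. They report only what shows in the picture. A call takes as long as a camera call. They do not tell look-alikes from the thing itself.
- ctrl.find_in(picture, thing): "centre" ([column, row] as shares, 0 to 1, of the picture: columns of its width, rows of its height, amid what is visible of it).
- ctrl.regions_of(picture, thing): "region" (384x512 bool, what is visible of it) and "centre" ([column, row] as shares, 0 to 1, of the picture: columns of its width, rows of its height, amid what is visible of it).
- ctrl.pinpoint(picture, thing): "centre" ([column, row] as shares, 0 to 1, of the picture: columns of its width, rows of its height: a listed point, or the origin of a listed thing).
The state is a dict: "t": time; "qpos": joint angles; "qvel": joint speeds; "joint_torque": joint torques, N m; "ee_pos": TCP position; "orientation": TCP orientation; "ft_force": force on the tool from outside, world axes, zero at the start; "moment": the same for the moment, N m; "width": finger opening in mm.
Only numpy, scipy, OpenCV 4.12 (cv2) and the standard library are available. Lean on these libraries where they do the work, as an engineer would, in place of code of your own. Each camera call takes 0.05 s, during which the arm holds its last target.

TASK

The freshly glued blue notebook sticks out of the front of the lever press: push it fully home against the back stop. Then push the lever down to its third notch (green mark) and no further, take your hand off so that the ratchet alone keeps the notebook clamped for at least two seconds, and then press the red button so that the lever springs all the way back up. Leave the notebook home in the press, and do not disturb the other things on the desk.

Things in the scene. Friction and masses are not known exactly. Their poses are not given: they have to be found in the camera images.
- press: White desk press, fixed to the desk. Origin on the desk under the middle of the notebook's home place; x points away from the open front (notebook goes in along +x), y left, z up. Base plate x -90..115, y -122..78, 12 mm thick; rails 16 mm high, inner faces y +-56.5. Head x -10..115, y -58..62, z 95..150; ratchet housing y -108..-62, x -15..115, up to z 150 mm.
- stop (a point): Middle of the face of the back stop (the column under the head, facing press -x), at press (75, 0, 24) mm: the rear edge of the notebook touches it when home.
- notebook: Rigid blue hardcover notebook with a white label, 150 mm along its x (along the rails), 105 wide, 24 thick, about 0.25 kg. Origin: centre of its underside, on the base plate (z 12 mm), between the rails, x along press x; its front edge (towards the robot) is 75 mm from its origin. Starts 35 to 60 mm short of home; home = origin at press x 0.
- lever (a joint): Lever angle, rad: 0 fully up (spring), grows as pushed down, stop 1.02. Level pivot axis along press y at press x 50, z 115 mm; lever points to press -x, 0.96 minus reading above level. One-way ratchet holds at 0.20, 0.38, 0.56 (third, green), 0.74, 0.92: push 0.06 to 0.12 past a notch, let go: it drops back on it. 3 to 20 N at the grip. It drives the foot, which meets the notebook at about 0.40.
- lever_grip (a point): Centre of the orange cross grip at the lever's end: round bar 22 mm thick, 70 mm long, along press y, 170 mm from the pivot axis, at press y -152 mm. At lever angle q: press x = 50 - 170 cos(0.96 - q), z = 115 + 170 sin(0.96 - q) mm; z 254 when up, 181 at the third notch.
- release (a joint): Travel of the red release button, m: 0 up, 0.009 fully down (about 6 N). It dips and comes back by itself as each notch clicks by. Pressed down by 3 to 6 mm it frees the lever, which springs up within about a second, to the right of the button and clear of a hand on it; the button springs up when let go.
- button_top (a point): Centre of the top of the red button, 34 mm across, on top of the head at press (35, 0, 168) mm when up; its black collar, 48 mm across, ends 12 mm lower.
- mug: Bystander: green mug, 80 mm across, 90 mm high, with a handle; origin at the centre of its underside. Leave it alone.
- mouse: Bystander: black computer mouse, 105 x 62 x 33 mm; origin at the centre of its underside. Leave it alone.
- speaker: Bystander: grey round conference speaker, 112 mm across, 30 mm high; origin at the centre of its underside. Leave it alone.
- foot: Dark steel pressing foot under the head, 80 x 90 x 8 mm, centred at press x 30, y 0; origin: centre of its underside, at z 52 mm when the lever is up. The lever drives it down 40 mm per rad through a spring; on the notebook (top at z 36 mm) it presses with about 9 N at the third notch, and not at all at the second.
There are look-alikes about, which are no part of the job. There is more than one size of the notebook; the job needs the largest.

How it is judged (in metres and radians):
On the way, in this order (a step that is already met when the one before it is completed fails the run):
1. the notebook is pushed home: rear edge within 5 mm of the back stop, lever still up (x of notebook in the frame of press above -0.005 m and value of joint lever below 0.12 rad), for 0.2 s.
2. the lever stands on its third notch, held by the ratchet alone, and the foot clamps the notebook, for about 2 s (value of joint lever between 0.51 and 0.61 rad and contact force between foot and notebook above 4 N and contact force between lever and the arm below 0.3 N and contact force between lever and the fingers below 0.3 N), for 1.9 s.
3. the button is pressed down by the robot (value of joint release above 0.002 m and (contact force between release and the fingers above 1 N or contact force between release and the arm above 1 N)).
4. the lever has sprung back up (value of joint lever below 0.08 rad), for 0.2 s.
At the end, for the whole second after the job is handed in: The lever is fully up (below 0.08 rad), the button is up (below 2 mm), and the notebook lies flat in the press at rest, its rear edge within 7 mm of the back stop (value of joint lever below 0.08 rad and value of joint release below 0.002 m and x of notebook in the frame of press above -0.007 m and z of notebook in the frame of press below 0.016 m and linear speed of notebook below 0.02 m/s); the robot touches nothing.
It fails at once if the lever is pushed to the fourth notch (value of joint lever above 0.73 rad).
It fails at once if a bystander is moved more than 20 mm (distance of any of mug, mouse, speaker from where it was at the start of the episode above 0.02 m).
It also fails if it takes over 67 s, if anything falls off the work surface, if the arm or the gripper's body presses on something with over 40 N, if the wrist force passes 120 N, or if a joint passes its speed limit or range.

## Working session

There is one attempt and no reset: what is moved stays moved. The work goes in short steps, Python scripts to look and compute and a tool call to move; the robot and the scene stay as the last step left them, time stands still between calls to the robot, and variables do not carry over. Pictures are saved under pics/ and viewed, and the job is handed in when it is done.

Besides the shell and the picture viewer there is one more tool, called after "Request:" as name([rows], argument=value, ...), one row to a line, values as JSON. jog_arm: Moves the arm, as the interface text tells. Its arguments: {"type":"object","properties":{"xyz":{"type":"array","items":{"type":"array","items":{"type":"number"}}},"yaw":{"type":"array","items":{"type":"number"}},"gripper":{"type":"number"}},"required":["xyz","yaw"]}

```bash
ls; mkdir -p pics; python3 - <<'E'
from workcell import ctrl
import cv2
o=ctrl.get_obs(); print(o)
for n in ["side","top","wrist"]:
    p=ctrl.get_image(n); cv2.imwrite(f"pics/{n}0.png",p["img"]); print(n,p["K"],p["k1"],p["R"],p["t"],p["shot"])
    for th in ["press","notebook","lever_grip","button_top","stop","mug","mouse","speaker"]:
        print(th,[(round(d["confidence"],2),[round(d["centre"][0]*512),round(d["centre"][1]*384)]) for d in ctrl.pinpoint(p,th)])
E
```

```text
pics
{'t': 0.0, 'qpos': array([-1.24400179e+00,  4.23853930e-01,  1.63070701e+00,  1.77216410e-06,
        1.08863505e+00, -1.89556099e-02]), 'qvel': array([ 2.15443477e-03,  5.69622369e-04,  2.65242802e-03, -9.47309782e-05,
        1.35965794e-03, -6.20443460e-05]), 'joint_torque': array([ 7.23287740e-04, -5.44619107e+01, -2.73664266e+01,  6.41440088e-02,
        2.26467935e-02, -1.49561338e-04]), 'ee_pos': array([ 211.67800486, -587.44394587,  221.88686631]), 'orientation': array([-3.09320416e+00, -5.40128061e-01,  3.83489778e-04]), 'ft_force': array([ 0.20812064, -0.60400432, -0.77433392]), 'moment': array([0.04839413, 0.02312564, 0.02770527]), 'width': 87.91414974950386}
side [[477.08745486   0.         245.78273217]
 [  0.         477.08745486 186.12634935]
 [  0.           0.           1.        ]] -0.12550252515885252 [[ 0.94244006 -0.33383815  0.01894253]
 [-0.20745732 -0.6282105  -0.74987534]
 [ 0.26223689  0.7027828  -0.66130791]] [-518.65354321  211.6253505  1618.64929834] 1
press [(0.62, [248, 191])]
notebook [(0.71, [197, 224]), (0.66, [236, 194])]
lever_grip [(0.61, [25
[... 533 characters left out ...]
notebook [(0.97, [240, 248]), (0.77, [209, 191]), (0.76, [180, 246])]
lever_grip [(0.85, [258, 173])]
button_top [(0.47, [204, 158]), (0.31, [207, 192])]
stop []
mug [(0.84, [128, 164]), (0.32, [209, 176])]
mouse [(0.6, [121, 223])]
speaker [(0.65, [357, 215])]
wrist [[309.91223063   0.         251.68625101]
 [  0.         309.91223063 194.22462877]
 [  0.           0.           1.        ]] -0.005832190701706454 [[ 3.39666737e-01 -9.40545594e-01  7.02002950e-04]
 [-9.07369368e-01 -3.27488872e-01  2.63499276e-01]
 [-2.47603185e-01 -9.01389155e-02 -9.64659338e-01]] [-624.14305826  -31.74920166  389.03246234] 3
press []
notebook []
lever_grip []
button_top []
stop []
mug []
mouse []
speaker []
```

```bash
python3 - <<'E'
import cv2
a=cv2.imread("pics/top0.png")[100:300,80:400]; cv2.imwrite("pics/top0c.png",cv2.resize(a,None,fx=2.5,fy=2.5,interpolation=cv2.INTER_CUBIC))
a=cv2.imread("pics/side0.png")[100:330,120:420]; cv2.imwrite("pics/side0c.png",cv2.resize(a,None,fx=2.5,fy=2.5,interpolation=cv2.INTER_CUBIC))
E
```

```text
(no output)
```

View pics/top0c.png

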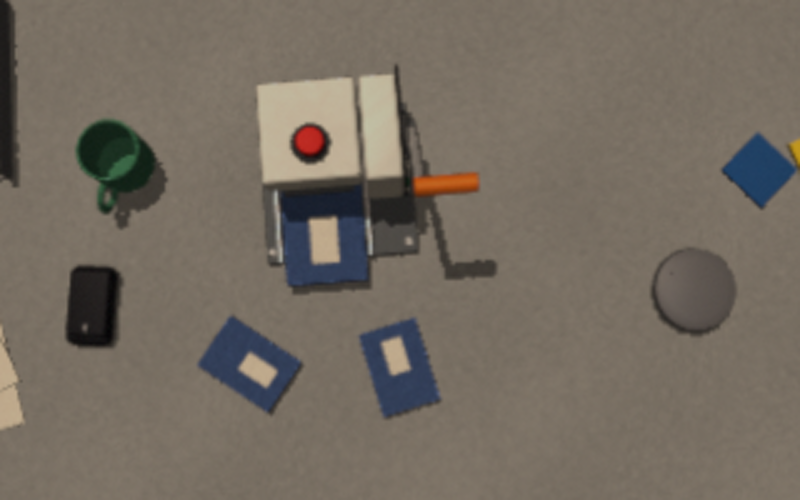

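View pics/side0c.png

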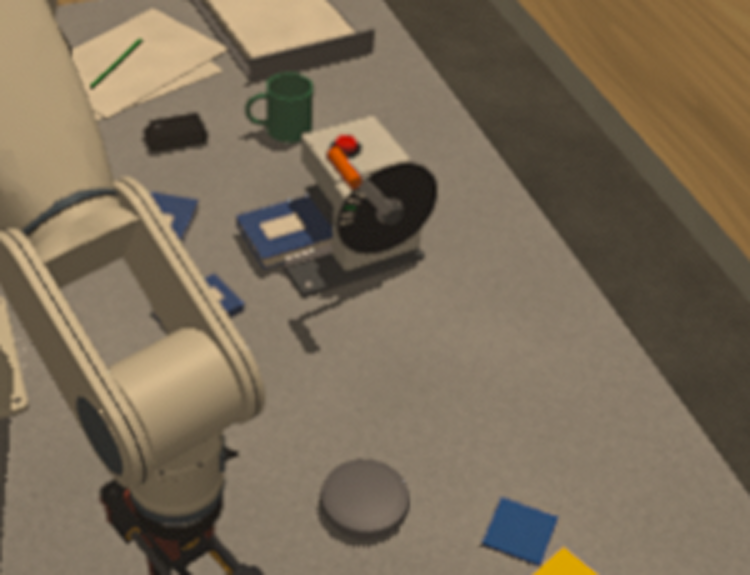

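```bash
cat > h.py <<'E'
import numpy as np, cv2
from scipy.optimize import least_squares
CAM={}
def proj(p,X):
    X=np.atleast_2d(X); rv=cv2.Rodrigues(np.array(p["R"]))[0]
    return cv2.projectPoints(X.astype(float),rv,np.array(p["t"],float),np.array(p["K"]),np.array([p["k1"],0,0,0,0.]))[0][:,0]
def onplane(p,uv,z):
    u=cv2.undistortPoints(np.array([[uv]],float),np.array(p["K"]),np.array([p["k1"],0,0,0,0.]))[0,0]
    R=np.array(p["R"]); t=np.array(p["t"]); d=R.T@np.array([u[0],u[1],1]); c=-R.T@t
    return c+d*(z-c[2])/d[2]
def P2W(pose,X):
    x,y,a=pose; c,s=np.cos(a),np.sin(a); X=np.atleast_2d(X).astype(float)
    return np.c_[x+c*X[:,0]-s*X[:,1], y+s*X[:,0]+c*X[:,1], X[:,2]]
E
python3 - <<'E'
from workcell import ctrl
from h import *
T=ctrl.get_image("top"); S=ctrl.get_image("side")
tp=[((204,156.4),(35,0,168)),((258.8,173.6),(50-170*np.cos(.96),-152,254)),((182.8,134.4),(115,62,150)),((221.2,131.2),(115,-58,150)),((223.2,172),(-10,-58,150)),((185.6,174.8),(-10,62,150)),((188,204.8),(-90,78,12)),((247.2,200),(-90,-122,12))]
sp=[((258.4,157.6),(35,0,168)),((258,166.8),(50-170*np.cos(.96),-152,254))]
def res(q):
    r=[]
    for cam,l in ((T,tp),(S,sp)):
        r.append((proj(cam,P2W(q,[b for a,b in l]))-np.array([a for a,b in l])))
    return np.vstack(r).ravel()
s=least_squares(res,[600,100,0.05],loss="soft_l1",x_scale=[10,10,.05]); print(s.x,np.degrees(s.x[2])); print(res(s.x).reshape(-1,2).round(1))
q=s.x
for uv in [(196,214.8),(226.8,212.4)]:
    w=onplane(T,uv,36); c,sn=np.cos(q[2]),np.sin(q[2]); d=w[:2]-q[:2]
    print("nb front",w.round(1), c*d[0]+sn*d[1], -sn*d[0]+c*d[1])
for n,X in dict(grip=(50-170*np.cos(.96),-152,254),grip3=(50-170*np.cos(.4),-152,181),button=(35,0,168),stop=(75,0,24),nbfront=(-75,0,24)).items(): print(n,P2W(q,X).round(1))
for th,z in (("mug",0),("mouse",0),("speaker",0)):
    for d in ctrl.pinpoint(T,th)[:1]: print(th,onplane(T,(d["centre"][0]*512,d["centre"][1]*384),z).round())
np.save("pose.npy",q)
E
```

```text
[5.96187733e+02 1.02094724e+02 1.12618267e-01] 6.452551408189545
[[-0.1  0. ]
 [ 0.7  0.2]
 [-1.  -0.6]
 [ 0.2 -0.9]
 [ 1.9 -1.3]
 [-0.7 -0.4]
 [-0.5  1.5]
 [ 0.9  0.6]
 [-0.7 -2. ]
 [-0.7  0.3]]
nb front [468.8 138.2  36. ] -122.56200806779043 50.17455393215729
nb front [478.2  39.4  36. ] -124.30316947691821 -49.04733690849726
grip [[566.1 -54.3 254. ]]
grip3 [[507.4 -60.9 181. ]]
button [[631. 106. 168.]]
stop [[670.7 110.5  24. ]]
nbfront [[521.7  93.7  24. ]]
mug [644. 364.   0.]
mouse [444. 394.   0.]
speaker [ 475. -393.    0.]
```

Request:
jog_arm([
  [11,33,0],
  [11,33,0],
  [11,33,0],
  [11,33,0],
  [11,33,0],
  [11,33,0],
  [11,33,0],
  [11,33,0],
  [11,33,0],
  [11,33,0],
  [11,33,0],
  [11,33,0],
  [11,33,0],
  [11,33,0],
  [11,33,0],
  [11,33,0],
  [11,33,0],
  [11,33,0],
  [11,33,0],
  [11,33,0],
], yaw=[-0.7,-0.7,-0.7,-0.7,-0.7,-0.7,-0.7,-0.7,-0.7,-0.7,-0.7,-0.7,-0.7,-0.7,-0.7,-0.7,-0.7,-0.7,-0.7,-0.7], gripper=1)

```text
t: 3.27
ee_pos: [434.8, 96.3, 226.6]
orientation: [3.129, 0.122, 0.017]
ft_force: [0.5, -1.0, -0.3]
width: 0.9
```

```bash
python3 - <<'E'
from workcell import ctrl
from h import *
p=ctrl.get_image("wrist"); cv2.imwrite("pics/w1.png",p["img"])
q=np.load("pose.npy")
# press feature overlay
im=p["img"].copy()
pts=[(-90,78,12),(-90,-122,12),(-10,-58,150),(-10,62,150),(35,0,168),(-123.5,52.5,36),(-123.5,-52.5,36)]
for u in proj(p,P2W(q,pts)): 
    if abs(u).max()<2000: cv2.circle(im,tuple(int(v) for v in u),3,(0,255,255),1); print(u.round())
cv2.imwrite("pics/w1o.png",im)
E
```

```text
[193. 115.]
[363. 109.]
[348. -12.]
[172.  -6.]
[ 262. -107.]
[214. 144.]
[307. 141.]
```

View pics/w1o.png

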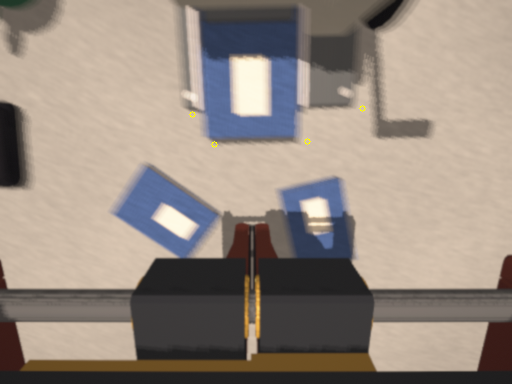

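```bash
python3 - <<'E'
from workcell import ctrl
from h import *
for k in range(2): p=ctrl.get_image("wrist")
o=ctrl.get_obs(); print(o["t"],o["ee_pos"],o["orientation"],np.abs(o["qvel"]).max())
q=np.load("pose.npy")
im=p["img"].copy()
pts=[(-90,78,12),(-90,-122,12),(-10,-58,150),(-10,62,150),(35,0,168),(-123.5,52.5,36),(-123.5,-52.5,36)]
for u in proj(p,P2W(q,pts)): 
    if abs(u).max()<2000: cv2.circle(im,tuple(int(v) for v in u),3,(0,255,255),1); print(u.round())
for uv in [(200,110),(350,105),(206,138),(297,138)]: print(onplane(p,uv,36))
for uv in [(115,213),(190,258),(218,215),(280,188),(340,178),(352,256),(290,256)]: print(onplane(p,uv,15))
cv2.imwrite("pics/w2o.png",im)
E
```

```text
3.4167 [435.14670513  96.36504749 226.40493309] [3.12924185 0.12932175 0.016308  ] 0.058361368117796186
[195. 116.]
[364. 111.]
[351.  -9.]
[176.  -4.]
[ 267. -103.]
[216. 146.]
[309. 143.]
[505.36073634 160.3027614   36.        ]
[524.42133369  -3.53603806  36.        ]
[475.55658947 152.32732936  36.        ]
[483.99599023  50.35173568  36.        ]
[370.89909676 265.16370506  15.        ]
[316.29821933 168.79934897  15.        ]
[378.67969435 135.42671037  15.        ]
[420.05487098  60.72827263  15.        ]
[438.68049716 -11.83114996  15.        ]
[335.91817413 -43.9962523   15.        ]
[329.51671194  37.79658343  15.        ]
```

View pics/w2o.png

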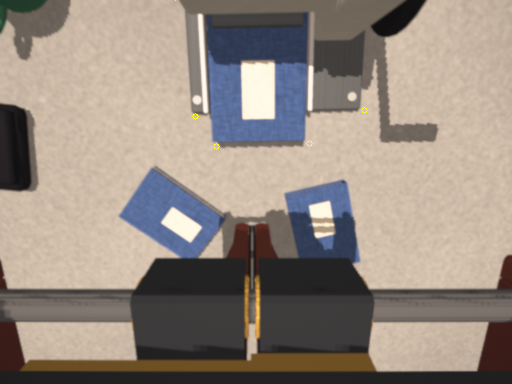

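Request:
jog_arm([
  [7,-3,-15],
  [6,-3,-25],
  [0,0,-30],
  [0,0,-30],
  [0,0,-30],
  [0,0,-25],
  [0,0,-20],
  [0,0,-15],
  [0,0,-8],
  [0,0,0],
  [0,0,0],
], yaw=[1,1,0,0,0,0,0,0,0,0,0])

```text
t: 4.33
ee_pos: [446.5, 79.8, 23.6]
orientation: [3.126, 0.177, 0.023]
ft_force: [-0.3, -0.3, 0.5]
width: 0.3
```

```bash
python3 - <<'E'
from workcell import ctrl
from h import *
p=ctrl.get_image("wrist"); T=ctrl.get_image("top")
o=ctrl.get_obs(); print(o["t"],o["ee_pos"],o["orientation"],o["ft_force"],o["width"])
cv2.imwrite("pics/w3.png",p["img"])
cv2.imwrite("pics/t3.png",cv2.resize(T["img"][100:300,80:400],None,fx=2.5,fy=2.5))
E
```

```text
4.4333 [447.18637248  80.15597206  24.22923271] [3.12576835 0.177092   0.02583241] [0.21784861 0.32464831 0.13311041] 0.5313841489859714
```

View pics/w3.png

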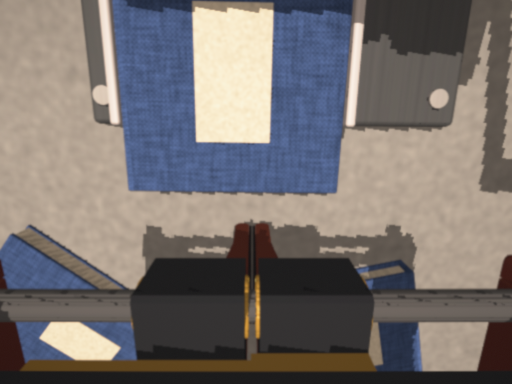

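Request:
jog_arm([
  [2,8,0],
  [5,0.5,0],
  [5,0.5,0],
  [5,0.5,0],
  [5,0.5,0],
  [5,0.5,0],
  [5,0.5,0],
  [5,0.5,0],
  [5,0.5,0],
  [5,0.5,0],
  [5,0.5,0],
  [0,0,0],
], yaw=[0,0,0,0,0,0,0,0,0,0,0,0])

```text
t: 5.43
ee_pos: [506.2, 95.1, 27.9]
orientation: [3.126, 0.179, 0.032]
ft_force: [-0.3, -0.5, 0.6]
width: 0.4
```

```bash
python3 - <<'E'
from workcell import ctrl
from h import *
p=ctrl.get_image("wrist"); T=ctrl.get_image("top")
o=ctrl.get_obs(); print(o["t"],o["ee_pos"],o["orientation"],o["ft_force"],o["width"])
cv2.imwrite("pics/w4.png",p["img"])
cv2.imwrite("pics/t4.png",cv2.resize(T["img"][100:300,80:400],None,fx=2.5,fy=2.5))
E
```

```text
5.5333 [505.43348989  94.99247742  27.80737496] [3.12602714 0.17856293 0.03145314] [ 0.16079422  0.02877799 -0.51540788] 0.2810654549911846
```

View pics/w4.png

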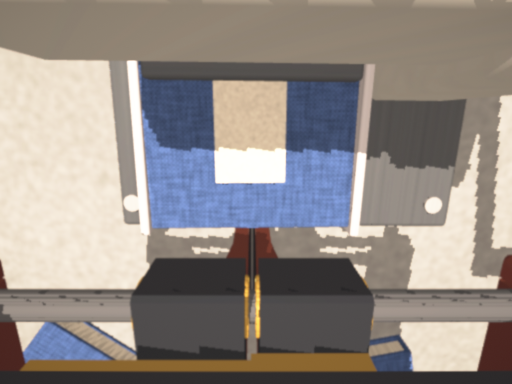

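View pics/t4.png

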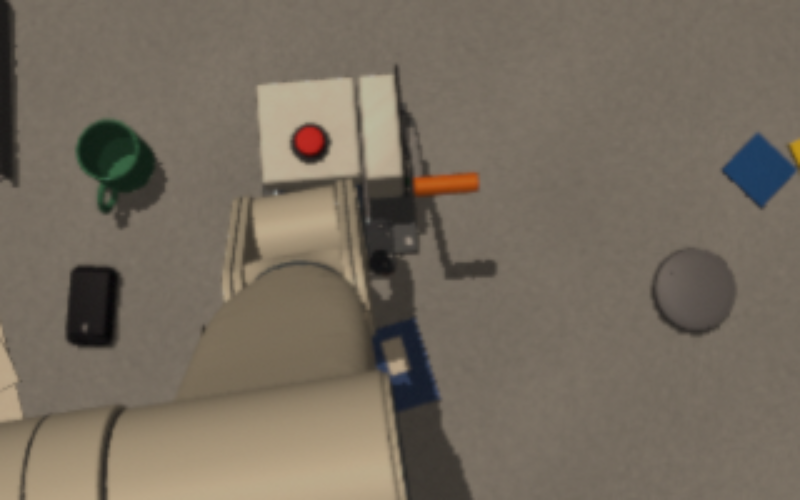

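Request:
jog_arm([
  [2,0.2,-1],
  [2,0.2,-1],
  [2,0.2,-1],
  [2,0.2,-1],
  [2,0.2,-1],
  [2,0.2,-1],
], yaw=[0,0,0,0,0,0])

```text
t: 6.03
ee_pos: [512.9, 95.5, 20.6]
orientation: [3.125, 0.179, 0.016]
ft_force: [-8.5, -0.7, 6.1]
width: 0.6
```

```bash
cat > look.py <<'E'
import sys
from workcell import ctrl
from h import *
p=ctrl.get_image(sys.argv[1])
o=ctrl.get_obs(); print(o["t"],o["ee_pos"].round(1),o["orientation"].round(3),o["ft_force"].round(1),o["width"])
im=p["img"]
if len(sys.argv)>3:
    a,b,c,d=map(int,sys.argv[3:7]); im=cv2.resize(im[b:d,a:c],None,fx=float(sys.argv[7]),fy=float(sys.argv[7]),interpolation=cv2.INTER_CUBIC)
cv2.imwrite(f"pics/{sys.argv[2]}.png",im)
E
python3 look.py wrist w5
```

```text
6.0833 [512.8  95.5  20.4] [3.125 0.179 0.015] [-7.2 -0.7  3.8] 0.28815205416365114
```

View pics/w5.png

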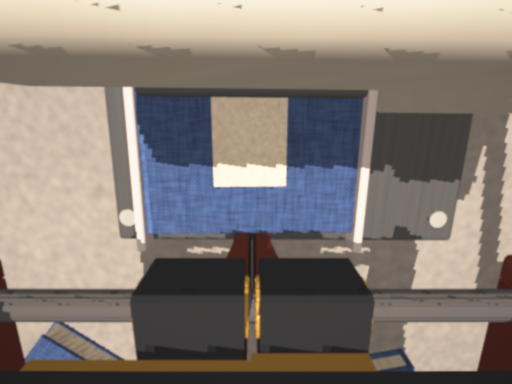

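```bash
python3 - <<'E'
from workcell import ctrl
from h import *
p=ctrl.get_image("wrist")
g=cv2.cvtColor(p["img"],cv2.COLOR_BGR2GRAY)
cv2.imwrite("pics/w6.png",cv2.resize(p["img"][200:260,100:480],None,fx=2.1,fy=4.2,interpolation=cv2.INTER_CUBIC))
q=np.load("pose.npy");c,s=np.cos(q[2]),np.sin(q[2])
def pr(uv,z):
    w=onplane(p,uv,z);d=w[:2]-q[:2];return np.round([c*d[0]+s*d[1],-s*d[0]+c*d[1]],1)
for uv,z in (((150,234.5),36),((350,234.5),36),((118,238.5),12),((455,241),12),((128,217),12),((438,219),12)): print(uv,z,pr(uv,z))
E
```

```text
(150, 234.5) 36 [-72.5  55.3]
(350, 234.5) 36 [-72.7 -45.9]
(118, 238.5) 12 [-84.7  82.4]
(455, 241) 12 [ -86.9 -118.1]
(128, 217) 12 [-71.4  75.2]
(438, 219) 12 [ -73.  -105.6]
```

View pics/w6.png

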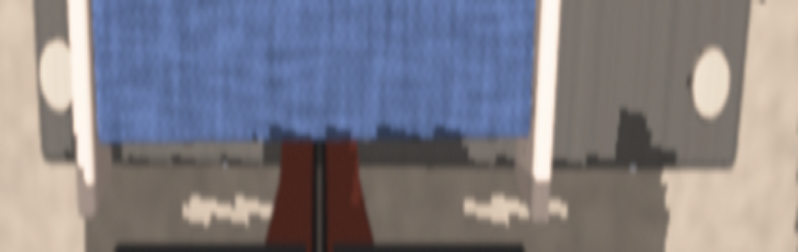

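Request:
jog_arm([
  [3,0.3,1],
  [3,0.3,0],
  [3,0.3,0],
  [3,0.3,0],
], yaw=[0,0,0,0])

```text
t: 6.47
ee_pos: [512.6, 95.2, 18.6]
orientation: [3.123, 0.178, -0.024]
ft_force: [-9.5, -0.5, 7.0]
width: 0.5
```

Request:
jog_arm([
  [7,0.7,3],
  [7,0.7,3],
  [7,0.7,2],
], yaw=[0,0,0])

```text
t: 6.72
ee_pos: [512.2, 95.6, 21.0]
orientation: [3.119, 0.176, -0.093]
ft_force: [-15.4, 2.6, -1.1]
width: 0.4
```

```bash
python3 look.py wrist w7 100 200 480 260 2.1;python3 look.py side s7 200 130 320 230 6
```

```text
6.7667 [512.3  95.7  20.9] [ 3.119  0.176 -0.095] [-15.9   2.2  -1.6] 0.5467805426350492
6.8167 [512.2  95.6  20.8] [ 3.119  0.176 -0.093] [-15.8   3.1  -1.2] 0.5650759566831053
```

View pics/w7.png

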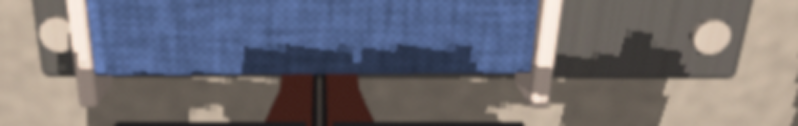

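View pics/s7.png

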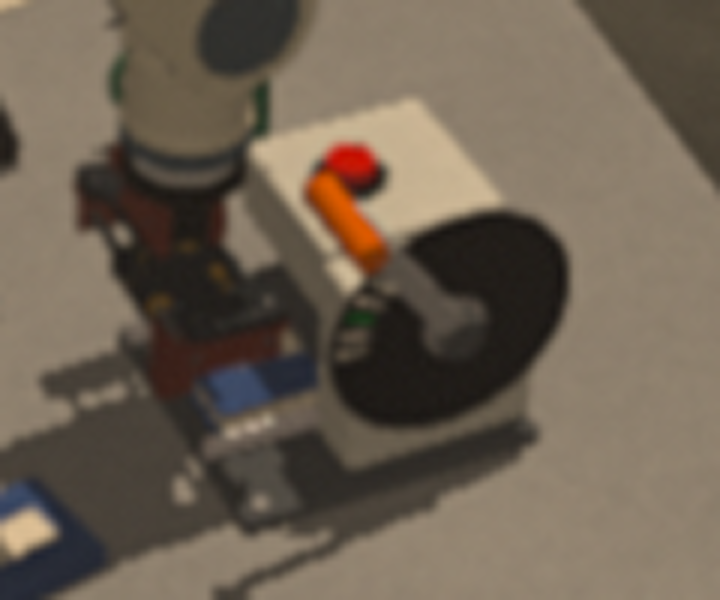

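Request:
jog_arm([
  [-8,-1,0],
  [-12,-1,2],
  [-12,-1,10],
  [0,0,25],
  [0,0,35],
  [0,0,40],
  [0,0,40],
  [0,0,40],
  [0,0,40],
  [0,0,40],
  [0,0,40],
  [0,-15,0],
  [0,-35,0],
  [0,0,0],
], yaw=[0,0,0,0,0,0,0,0,0,0,0,0,0,0])

```text
t: 7.98
ee_pos: [477.9, 41.2, 348.4]
orientation: [3.119, 0.182, -0.068]
ft_force: [0.3, -0.8, 0.8]
width: 0.6
```

```bash
python3 look.py wrist w8; python3 - <<'E'
from workcell import ctrl
from h import *
p=ctrl.get_image("wrist")
cv2.imwrite("pics/w9.png",p["img"])
q=np.load("pose.npy")
for th in ["lever_grip","button_top","notebook","press"]:
    print(th,[(round(d["confidence"],2),[round(d["centre"][0]*512),round(d["centre"][1]*384)]) for d in ctrl.pinpoint(p,th)])
print(proj(p,P2W(q,[(50-170*np.cos(.96),-152,254),(35,0,168),(-10,-58,150),(-10,62,150),(-90,78,12),(-90,-122,12),(-75,52.5,36),(-75,-52.5,36)])).round())
E
```

```text
8.0333 [477.8  43.  348. ] [ 3.12   0.181 -0.069] [0.8 0.5 0.5] 0.24076208849290026
lever_grip [(0.72, [385, 97])]
button_top [(0.9, [197, 4])]
notebook [(0.84, [156, 198]), (0.73, [268, 208]), (0.61, [215, 59])]
press [(0.7, [215, 62])]
[[388.  99.]
 [204.   7.]
 [263.  60.]
 [149.  59.]
 [170. 125.]
 [299. 125.]
 [183. 116.]
 [255. 116.]]
```

View pics/w9.png

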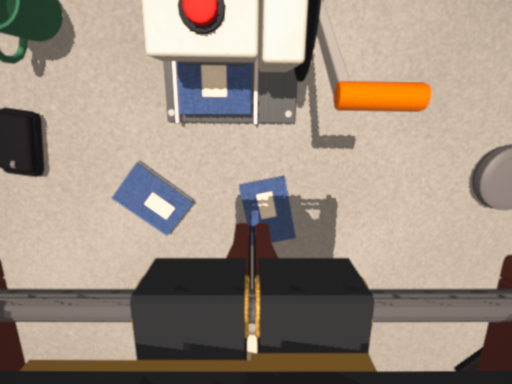

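Request:
jog_arm([
  [15,-20,0],
  [25,-30,0],
  [25,-30,0],
  [20,-13,0],
  [4,0,-15],
  [0,0,-20],
  [0,0,-15],
  [0,0,0],
  [0,0,0],
], yaw=[0,0,0,0,0,0,0,0,0])

```text
t: 9.03
ee_pos: [569.6, -45.5, 288.3]
orientation: [3.12, 0.204, -0.089]
ft_force: [-0.7, 0.2, 0.8]
width: 0.2
```

```bash
python3 look.py wrist w10; python3 look.py top t10 130 100 330 250 4;python3 look.py side s10 180 100 340 230 5
```

```text
9.0833 [569.3 -45.4 288.2] [ 3.12   0.204 -0.09 ] [-0.2 -0.3  0.1] 0.39396766170570935
9.1333 [569.7 -45.6 289. ] [ 3.12   0.204 -0.087] [ 0.6  0.4 -0.3] 0.5809626176970122
9.1833 [570.  -45.7 289.6] [ 3.12   0.203 -0.085] [-0.7  0.4  0.3] 0.5534916099437339
```

View pics/w10.png

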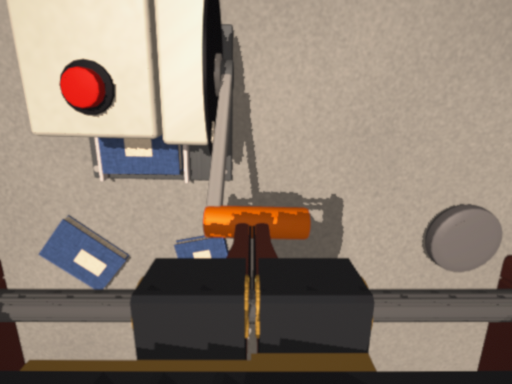

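View pics/t10.png

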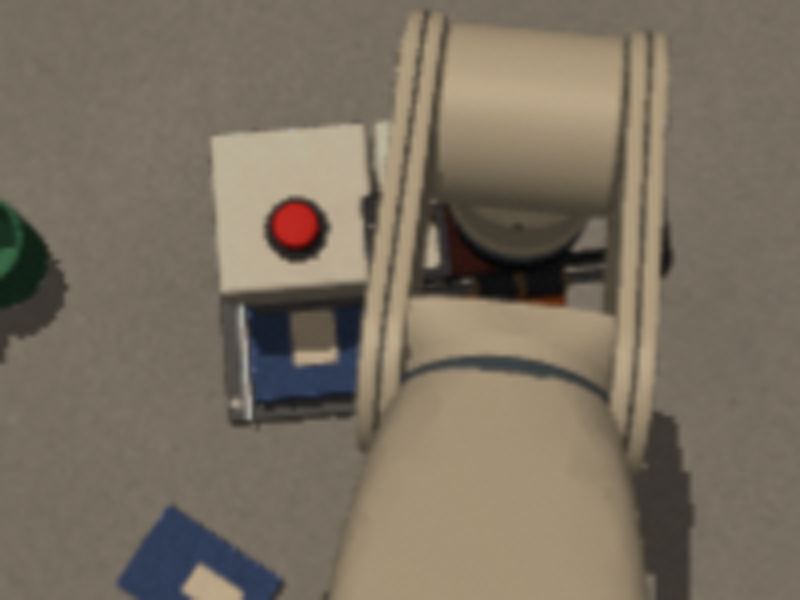

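View pics/s10.png

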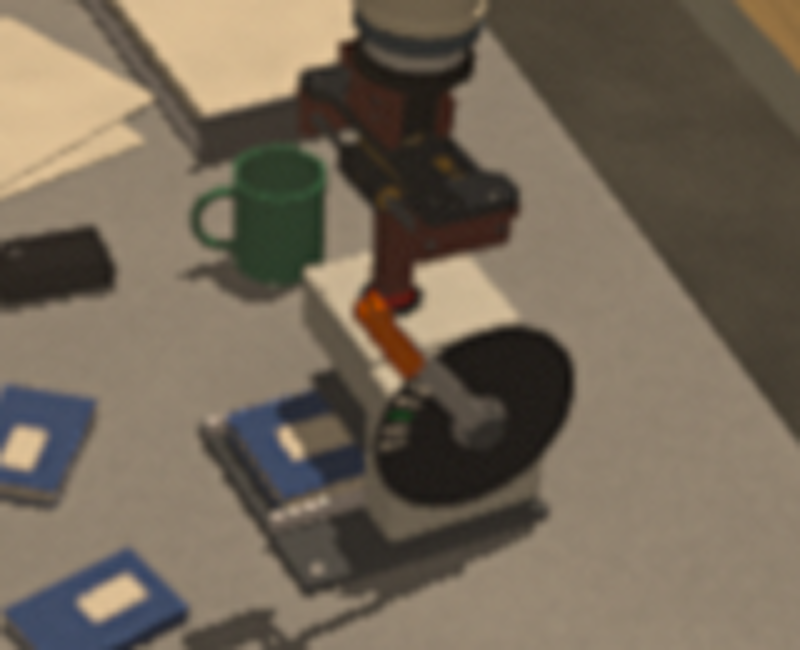

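```bash
python3 - <<'E'
from workcell import ctrl
from h import *
p=ctrl.get_image("wrist"); o=ctrl.get_obs(); e=o["ee_pos"]
Rt=cv2.Rodrigues(o["orientation"])[0]; print(e,Rt[:,2],Rt[:,1])
print(proj(p,[e,[e[0],e[1],254.3],e+Rt[:,2]*20]), onplane(p,(257,222),254.3))
E
```

```text
[570.16374694 -45.84464117 290.02081543] [-0.05254929 -0.01735551 -0.99846751] [ 0.12993814 -0.99146761  0.0103952 ]
[[253.82163286 242.28711996]
 [252.90789117 217.65548396]
 [253.59922164 229.04380643]] [567.36881931 -49.004494   254.3       ]
```

Request:
jog_arm([
  [-3,-3,-10],
  [-1,0,-8],
  [0,0,-4],
  [0,0,-3],
  [0,0,-3],
], yaw=[0,0,0,0,0])

```text
t: 9.65
ee_pos: [565.8, -49.2, 263.6]
orientation: [3.119, 0.204, -0.078]
ft_force: [-14.0, -1.3, 26.2]
width: 0.3
```

Request:
jog_arm([
  [-5,-0.6,-4],
  [-5,-0.6,-4],
  [-5,-0.6,-4],
], yaw=[0,0,0])

```text
t: 9.9
ee_pos: [551.7, -50.5, 254.5]
orientation: [3.12, 0.203, -0.073]
ft_force: [2.4, 1.2, 4.1]
width: 0.4
```

Request:
jog_arm([
  [-4,-0.5,-4],
  [-4,-0.5,-4],
  [-4,-0.5,-4],
  [-4,-0.5,-4],
  [-4,-0.5,-4.5],
  [-3,-0.4,-4.5],
], yaw=[0,0,0,0,0,0])

```text
t: 10.4
ee_pos: [529.5, -52.9, 232.7]
orientation: [3.121, 0.203, -0.062]
ft_force: [-4.8, 1.7, 10.5]
width: 0.6
```

```bash
python3 look.py side s11 180 100 340 230 5; python3 look.py wrist w11
```

```text
10.45 [528.4 -52.9 231.8] [ 3.121  0.203 -0.065] [-2.3  0.2  5.7] 0.4666030772712788
10.5 [528.7 -52.9 232.1] [ 3.121  0.202 -0.064] [-2.5  0.6  7.3] 0.5881166678710953
```

View pics/s11.png

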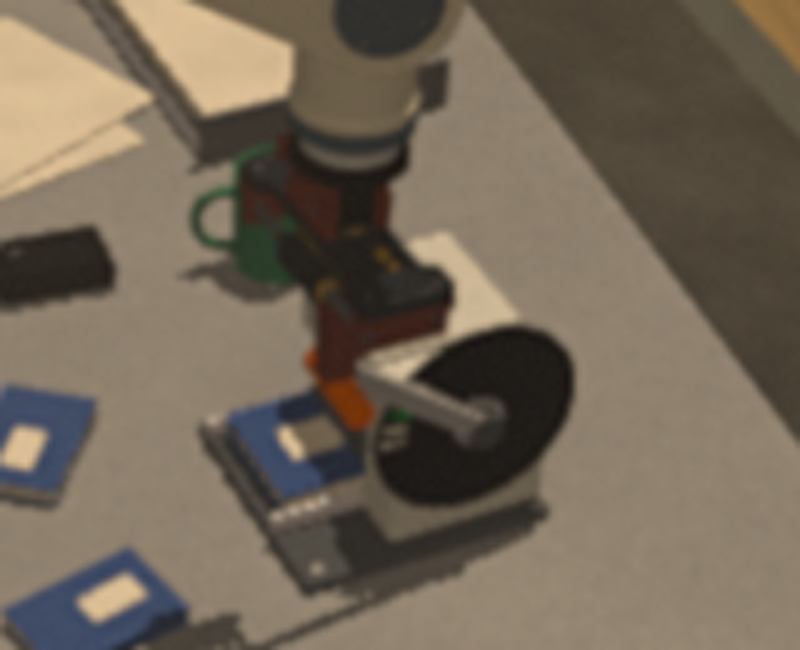

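View pics/w11.png

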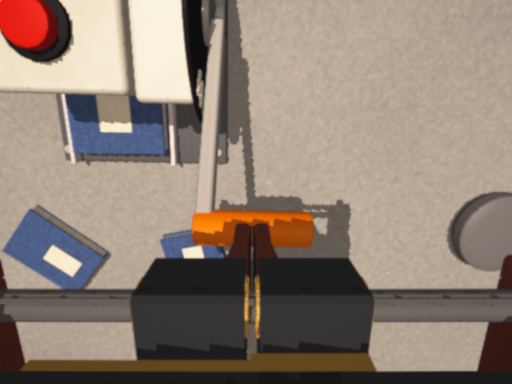

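Request:
jog_arm([
  [-2,-0.3,-4.5],
  [-2,-0.3,-4.5],
  [-2,-0.3,-4.5],
  [-2,-0.3,-4.5],
  [-2,-0.3,-4.5],
  [-2,-0.3,-4.5],
], yaw=[0,0,0,0,0,0])

```text
t: 11.0
ee_pos: [511.1, -55.1, 205.9]
orientation: [3.121, 0.202, -0.078]
ft_force: [-3.2, 1.7, 9.7]
width: 0.1
```

Request:
jog_arm([
  [-1.5,-0.2,-4.5],
  [-1.5,-0.2,-4.5],
  [-1.5,-0.2,-4.5],
  [-1,-0.1,-4.5],
], yaw=[0,0,0,0])

```text
t: 11.33
ee_pos: [501.7, -56.0, 187.9]
orientation: [3.121, 0.202, -0.088]
ft_force: [-4.8, 0.0, 8.2]
width: 0.1
```

```bash
python3 look.py side s12 180 100 340 230 5; python3 look.py wrist w12
```

```text
11.3833 [501.1 -56.  187. ] [ 3.121  0.202 -0.09 ] [-2.3 -0.2  4.8] 0.3510580427414442
11.4333 [501.4 -56.  187.4] [ 3.121  0.202 -0.089] [-3.3  0.5  6. ] 0.0028458101793850236
```

View pics/s12.png

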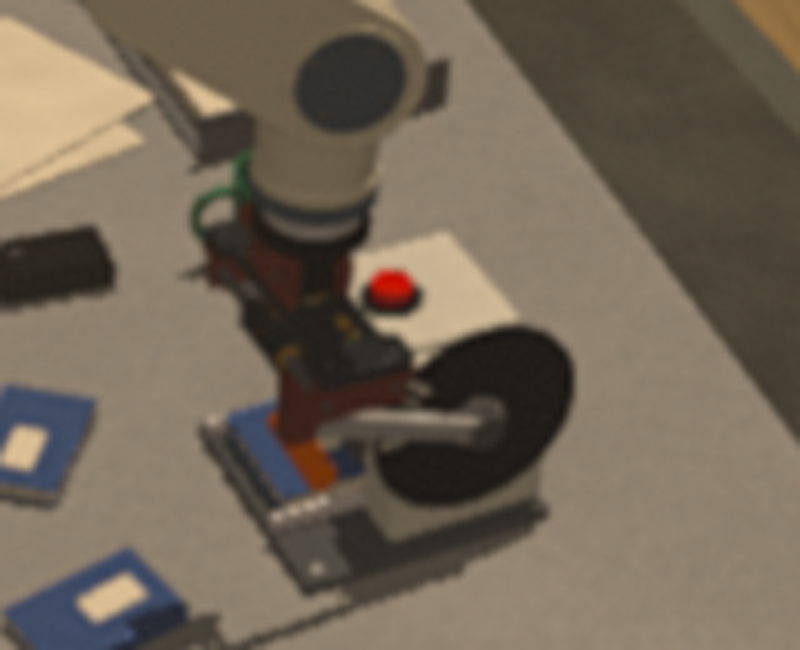

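View pics/w12.png

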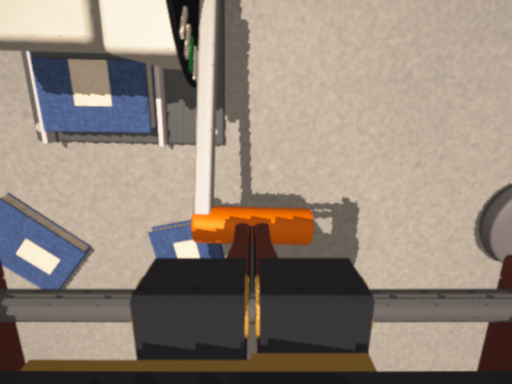

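Request:
jog_arm([
  [-1,-0.1,-4],
  [-1,-0.1,-4],
  [0,0,-2],
], yaw=[0,0,0])

```text
t: 11.68
ee_pos: [497.5, -56.5, 177.6]
orientation: [3.12, 0.202, -0.094]
ft_force: [-3.8, 0.6, 9.8]
width: 0.5
```

```bash
python3 look.py side s13 180 100 340 230 5; python3 look.py wrist w13; python3 - <<'E'
from workcell import ctrl
from h import *
p=ctrl.get_image("wrist"); q=np.load("pose.npy")+[1.5,3,0]
o=ctrl.get_obs(); print(o["ee_pos"],o["ft_force"])
for a in (.5,.56,.6,.65,.7): print(a,proj(p,P2W(q,[(50-170*np.cos(.96-a),-152+s*35,115+170*np.sin(.96-a)) for s in (1,0,-1)])).round(1).tolist())
print([(d["confidence"],d["centre"][0]*512,d["centre"][1]*384) for d in ctrl.pinpoint(p,"lever_grip")])
E
```

```text
11.7333 [497.4 -56.5 177.4] [ 3.12   0.202 -0.094] [-2.6  0.6  8.3] 0.42583755712454036
11.7833 [497.5 -56.5 177.6] [ 3.12   0.202 -0.094] [-4.  -0.3  8.5] 0.054262036122701744
[497.60970456 -56.48054379 177.76694099] [-3.45387015  0.21551966  9.17846562]
0.5 [[190.8, 226.2], [259.8, 227.1], [328.3, 227.9]]
0.56 [[194.2, 226.2], [259.0, 227.0], [323.4, 227.8]]
0.6 [[196.3, 225.6], [258.5, 226.4], [320.4, 227.1]]
0.65 [[198.6, 224.3], [258.0, 225.0], [317.0, 225.7]]
0.7 [[200.8, 222.3], [257.5, 223.0], [314.0, 223.7]]
[(0.78, 251.5968, 224.4096)]
```

View pics/w13.png

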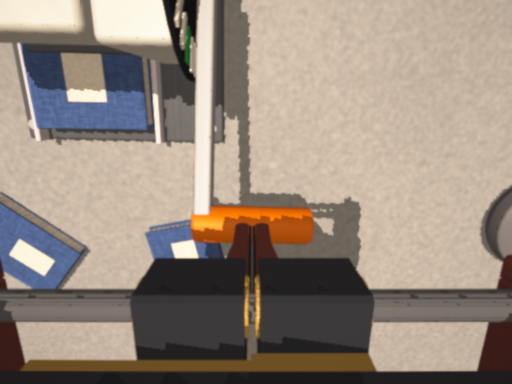

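View pics/s13.png

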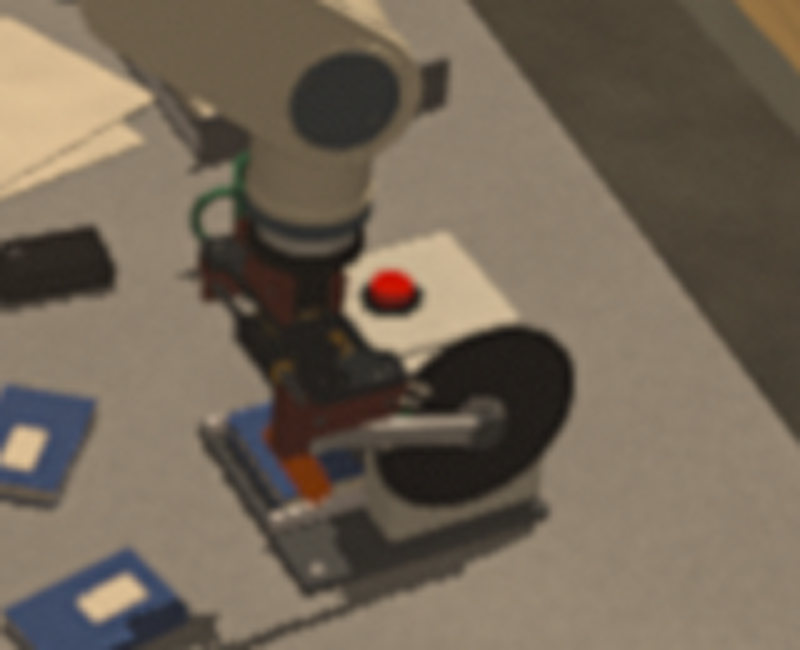

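Request:
jog_arm([
  [0,0,6],
  [0,0,8],
  [0,0,10],
  [0,0,20],
  [0,0,30],
  [0,0,30],
  [0,0,0],
], yaw=[0,0,0,0,0,0,0])

```text
t: 12.47
ee_pos: [495.4, -56.8, 286.8]
orientation: [3.12, 0.202, -0.101]
ft_force: [1.3, -0.3, 0.5]
width: 0.8
```

```bash
python3 look.py side s14 180 100 340 230 5; python3 look.py wrist w14; python3 - <<'E'
from workcell import ctrl
from h import *
p=ctrl.get_image("wrist"); q=np.load("pose.npy")+[1.5,3,0]
for a in (.2,.38,.56,.74): print(a,proj(p,P2W(q,[(50-170*np.cos(.96-a),-152+s*35,115+170*np.sin(.96-a)) for s in (1,0,-1)])).round(1).tolist())
E
```

```text
12.5167 [494.4 -56.6 284.6] [ 3.121  0.202 -0.104] [ 1.   0.9 -0.1] 0.5371238660120189
12.5667 [493.4 -56.5 282.6] [ 3.121  0.202 -0.109] [-0.7  0.   0.1] 0.37519200178747575
0.2 [[206.0, 140.2], [258.7, 141.0], [311.1, 141.9]]
0.38 [[210.9, 160.0], [257.1, 160.7], [303.1, 161.4]]
0.56 [[215.0, 169.4], [255.9, 170.0], [296.7, 170.6]]
0.74 [[218.4, 171.1], [255.1, 171.6], [291.7, 172.2]]
```

View pics/w14.png

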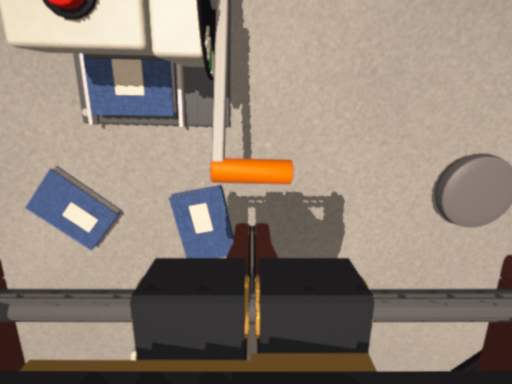

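View pics/s14.png

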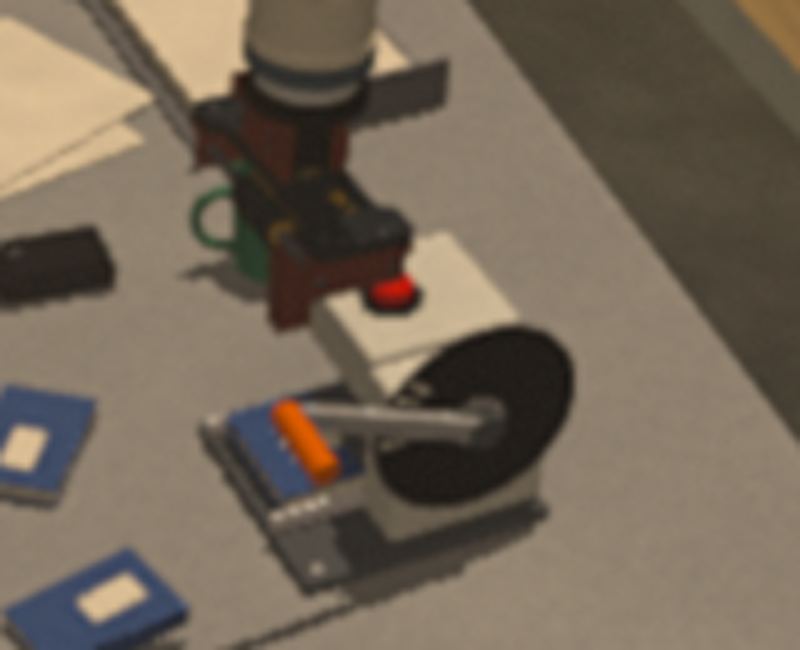

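Request:
jog_arm([
  [0,10,0],
  [5,20,0],
  [10,20,0],
  [15,20,0],
  [15,20,0],
  [15,20,0],
  [15,20,0],
  [15,15,0],
  [15,10,0],
  [15,8,0],
  [12,3,0],
  [6,0,-15],
  [0,0,-20],
  [0,0,-15],
  [0,0,0],
  [0,0,0],
], yaw=[0,0,0,0,0,0,0,0,0,0,0,0,0,0,0,0])

```text
t: 13.95
ee_pos: [619.2, 128.9, 203.6]
orientation: [3.117, 0.203, -0.185]
ft_force: [0.1, 0.6, 0.7]
width: 0.5
```

```bash
python3 look.py side s15 180 100 340 230 5; python3 look.py wrist w15; python3 - <<'E'
from workcell import ctrl
from h import *
p=ctrl.get_image("wrist"); o=ctrl.get_obs(); e=o["ee_pos"]
Rt=cv2.Rodrigues(o["orientation"])[0]; print(e,Rt[:,2])
print(proj(p,[e,[e[0],e[1],168]]))
for d in ctrl.pinpoint(p,"button_top"):
    u=(d["centre"][0]*512,d["centre"][1]*384); print(d["confidence"],u,onplane(p,u,168))
m=cv2.inRange(p["img"],(0,0,130),(70,70,255)); n,l,s,c=cv2.connectedComponentsWithStats(m); i=1+s[1:,4].argmax(); print(s[i],c[i],onplane(p,c[i],168))
E
```

```text
14.0 [618.9 128.8 203.5] [ 3.117  0.203 -0.186] [-0.1  0.3 -0.9] 0.21656824133864871
14.05 [619.5 128.7 204.5] [ 3.118  0.203 -0.183] [-0.1 -0.7 -0.3] 0.35239084364601725
[620.21670759 128.62597944 205.38087851] [-0.11383231 -0.0192018  -0.9933144 ]
[[253.79336576 242.11125622]
 [253.17207889 213.31208377]]
0.8 (282.88, 198.4896) [633.44663707 110.62823218 168.        ]
[ 259  169   49   38 1397] [282.47745168 188.22190408] [640.56165838 112.1058727  168.        ]
```

View pics/w15.png

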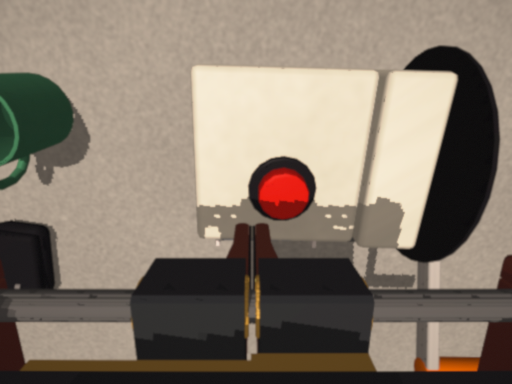

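View pics/s15.png

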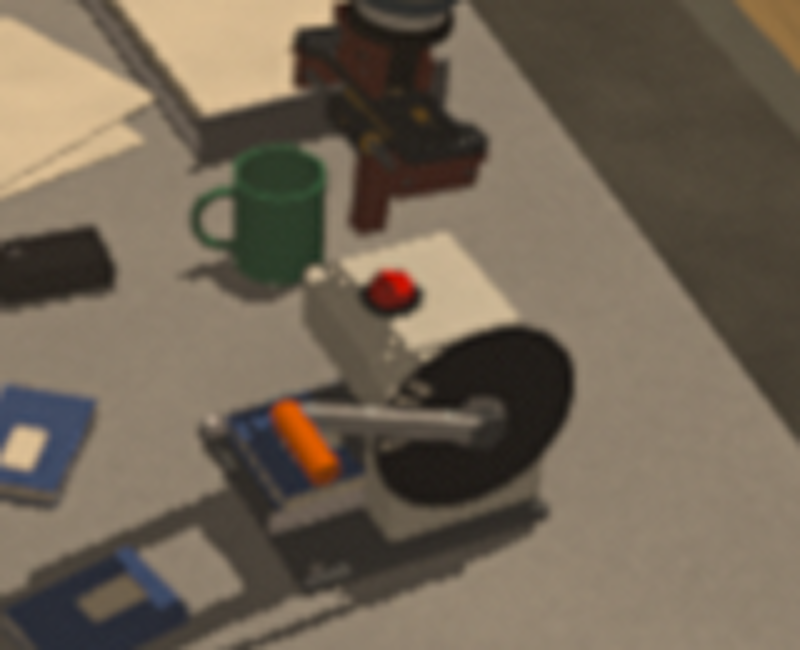

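Request:
jog_arm([
  [7,-9,0],
  [7,-9,-4],
  [0,0,-8],
  [0,0,-3],
  [0,0,0],
  [0,0,0],
  [0,0,0],
  [0,0,0],
  [0,0,0],
  [0,0,0],
  [0,0,0],
  [0,0,0],
], yaw=[0,0,0,0,0,0,0,0,0,0,0,0])

```text
t: 15.15
ee_pos: [637.8, 108.1, 193.2]
orientation: [3.12, 0.201, -0.169]
ft_force: [-0.5, -0.5, 0.6]
width: 0.1
```

```bash
python3 look.py side s16 180 100 340 230 5; python3 look.py wrist w16
```

```text
15.2 [637.9 108.2 193.2] [ 3.12   0.201 -0.168] [-0.7 -0.6 -0.6] 0.6736796923015973
15.25 [637.9 108.1 193.2] [ 3.12   0.201 -0.168] [0.5 0.3 0.6] 0.698411954095039
```

View pics/w16.png

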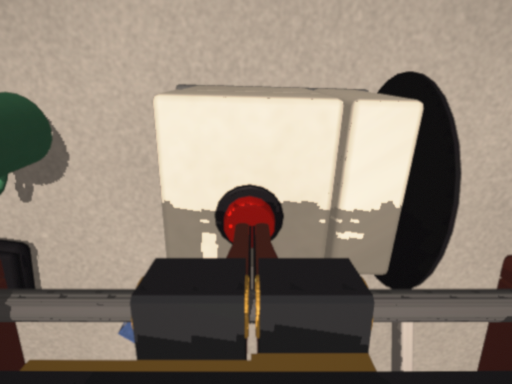

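View pics/s16.png

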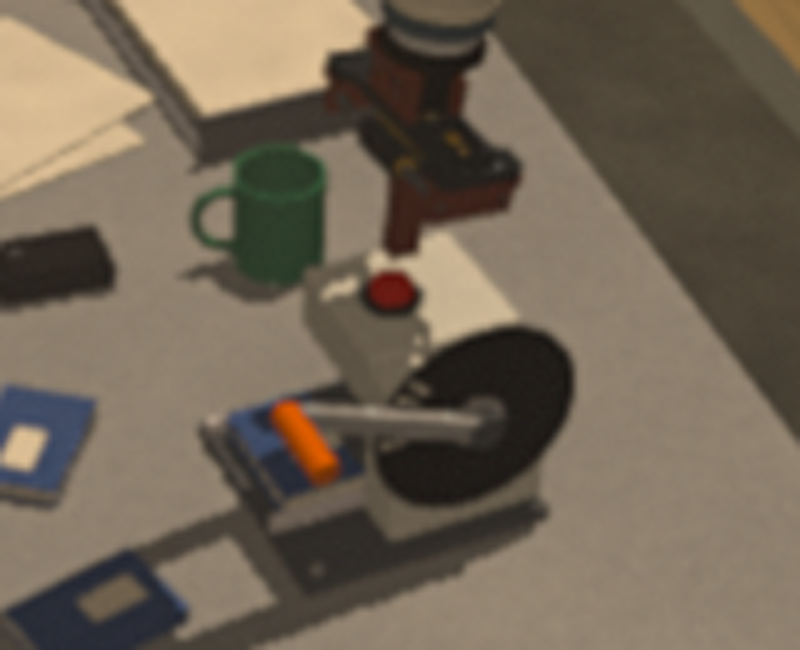

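Request:
jog_arm([
  [-2,0,-8],
  [-2,1,-8],
  [0,0,-4],
  [0,0,-3],
  [0,0,-3],
], yaw=[0,0,0,0,0])

```text
t: 15.67
ee_pos: [633.7, 109.5, 165.4]
orientation: [3.12, 0.201, -0.166]
ft_force: [0.3, 0.2, 3.6]
width: 0.7
```

Request:
jog_arm([
  [0,0,-2.5],
  [0,0,-1],
  [0,0,-0.5],
  [0,0,0],
  [0,0,0],
  [0,0,0],
], yaw=[0,0,0,0,0,0])

```text
t: 16.17
ee_pos: [633.8, 109.5, 162.1]
orientation: [3.12, 0.201, -0.167]
ft_force: [-1.4, -0.1, 4.3]
width: 0.3
```

```bash
python3 look.py side s17 180 100 340 230 5
```

```text
16.2167 [633.8 109.5 162.1] [ 3.12   0.201 -0.167] [-2.1 -0.8  5.1] 0.3972120044285544
```

View pics/s17.png

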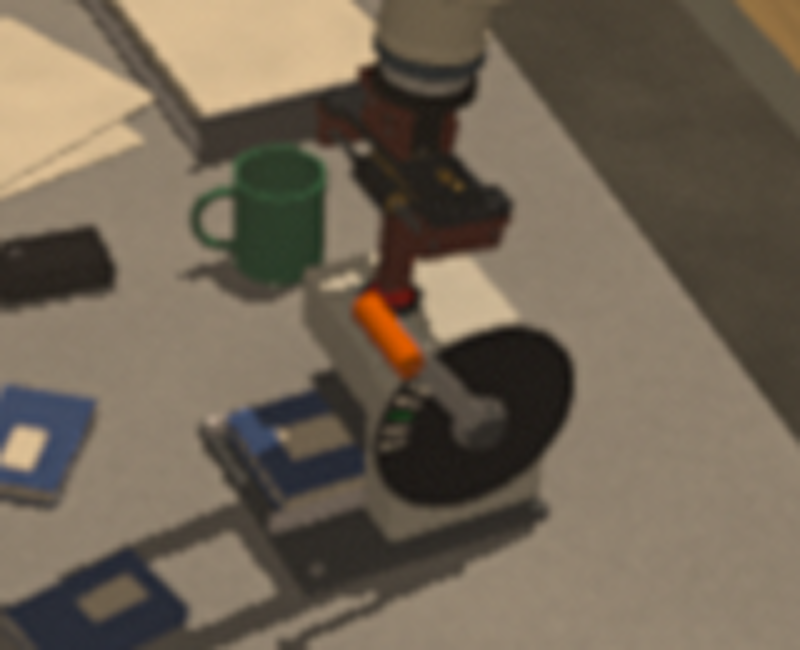

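Request:
jog_arm([
  [0,0,0],
  [0,0,0],
  [0,0,0],
  [0,0,0],
  [0,0,6],
  [0,0,12],
  [0,0,25],
  [0,0,35],
  [0,0,35],
  [-10,0,35],
  [-30,10,20],
  [-40,10,0],
  [-40,10,0],
  [-30,0,0],
  [0,0,0],
  [0,0,0],
], yaw=[0,0,0,0,0,0,0,0,0,0,0,0,0,0,0,0])

```text
t: 17.55
ee_pos: [476.7, 139.0, 341.7]
orientation: [3.121, 0.198, -0.161]
ft_force: [-0.5, -0.5, -0.1]
width: 0.1
```

```bash
python3 look.py side s18 180 100 340 230 5;python3 look.py wrist w18; python3 look.py top t18 80 100 400 300 2.5
python3 - <<'E'
from workcell import ctrl
from h import *
p=ctrl.get_image("wrist");q=np.load("pose.npy")
print(proj(p,P2W(q,[(-90,78,12),(-90,-122,12),(-75,52.5,36),(-75,-52.5,36),(50-170*np.cos(.96),-117,254),(50-170*np.cos(.96),-187,254)])).round())
E
```

```text
17.6 [476.9 138.9 341.6] [ 3.121  0.198 -0.162] [-0.6  0.2 -0.6] 0.5708688871071868
17.65 [477.8 138.9 341.2] [ 3.121  0.197 -0.162] [ 1.9  0.3 -0.4] 0.40688124755548205
17.7 [478.3 138.8 340.8] [ 3.121  0.197 -0.163] [-0.1  0.2 -0.9] 0.5041182682118601
[[233. 120.]
 [364. 121.]
 [250. 111.]
 [323. 112.]
 [474. 110.]
 [565. 112.]]
```

View pics/s18.png

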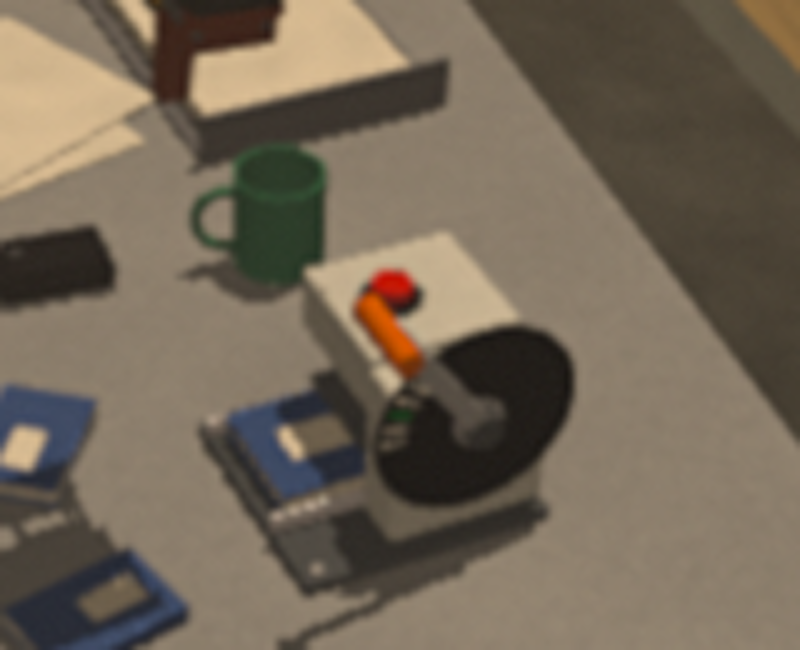

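View pics/w18.png

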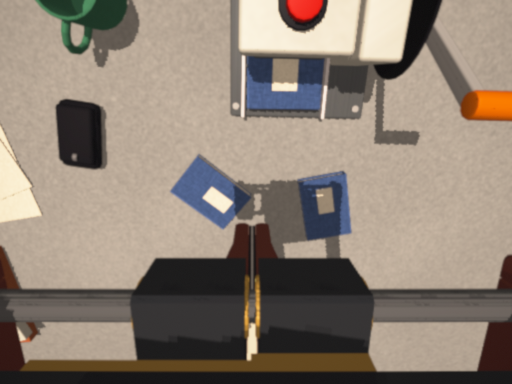

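View pics/t18.png

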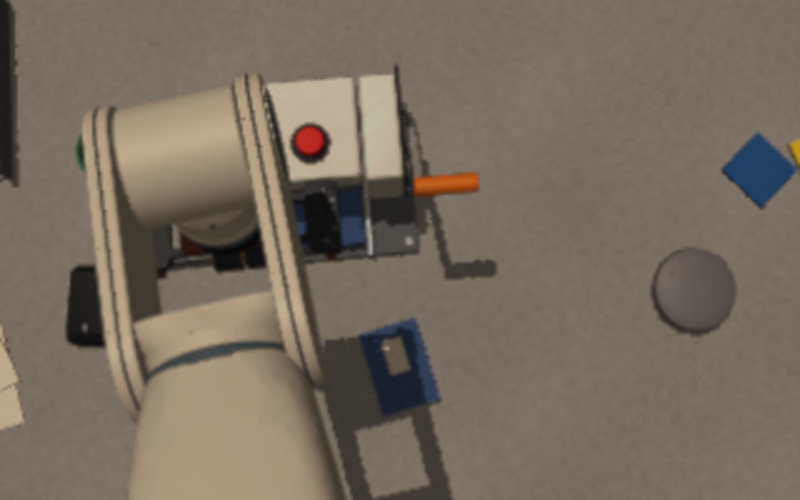

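```bash
python3 - <<'E'
from workcell import ctrl
from h import *
p=ctrl.get_image("wrist");q=np.load("pose.npy");c,s=np.cos(q[2]),np.sin(q[2])
cv2.imwrite("pics/w19.png",cv2.resize(p["img"][40:130,220:380],None,fx=5,fy=5,interpolation=cv2.INTER_CUBIC))
g=p["img"].astype(int)
for col in (255,262,270,300,310,318): print("nb",col,(g[100:124,col,0]-g[100:124,col,2]).tolist())
for col in (236,240,335,345,355): print("base",col,g[105:125,col].sum(1).tolist())
E
```

```text
nb 255 [57, 58, 57, 57, 59, 61, 63, 64, 61, 50, 17, -5, -8, -11, -12, -11, -11, -17, -27, -33, -34, -35, -35, -36]
nb 262 [57, 58, 58, 57, 57, 56, 57, 56, 55, 45, 17, -4, -8, -12, -12, -11, -12, -22, -31, -35, -35, -35, -35, -36]
nb 270 [62, 61, 59, 57, 58, 59, 58, 59, 58, 47, 18, -4, -9, -13, -14, -13, -12, -18, -27, -33, -33, -34, -34, -35]
nb 300 [57, 59, 59, 59, 59, 58, 58, 58, 56, 47, 24, 1, -7, -10, -11, -10, -10, -10, -15, -24, -33, -34, -34, -34]
nb 310 [59, 58, 58, 60, 60, 60, 59, 60, 59, 53, 31, 5, -7, -10, -12, -11, -10, -10, -15, -25, -33, -36, -35, -36]
nb 318 [60, 58, 58, 57, 57, 56, 55, 55, 51, 42, 22, -3, -12, -13, -14, -14, -15, -15, -16, -20, -24, -28, -34, -36]
base 236 [617, 627, 627, 620, 575, 459, 353, 319, 315, 313, 295, 278, 365, 478, 509, 515, 521, 524, 526, 524]
base 240 [443, 444, 445, 442, 439, 440, 440, 440, 441, 440, 433, 416, 423, 462, 510, 527, 532, 528, 523, 523]
base 335 [303, 304, 304, 305, 307, 306, 307, 306, 304, 305, 306, 303, 285, 259, 305, 427, 512, 524, 521, 528]
base 345 [308, 307, 308, 308, 309, 309, 309, 309, 308, 307, 308, 303, 290, 261, 283, 390, 485, 512, 520, 518]
base 355 [335, 440, 565, 600, 601, 599, 591, 542, 423, 327, 306, 302, 295, 287, 342, 461, 515, 521, 521, 522]
```

View pics/w19.png

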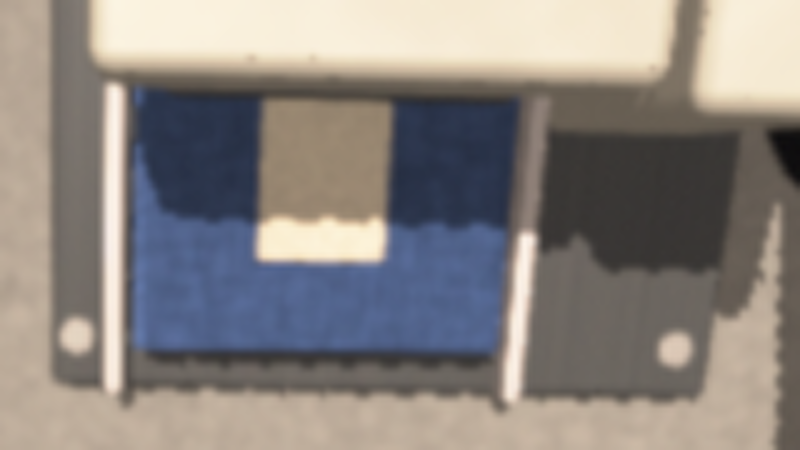

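```bash
python3 - <<'E'
from workcell import ctrl
print(ctrl.close_job())
E
```

```text
the job is handed in; nothing more can be done
None
```

I finished the whole sequence and handed the job in at about 18 s of the allowed 67 s. No verdict was reported.

- **Notebook home:** I pushed it in until it stopped at about 16 N with no further travel. In the wrist pictures its front edge then sat about 1 to 2 mm short of nominal, inside the 5 mm limit but only good to about ±2–3 mm.
- **Third notch:** I pressed the grip to about 0.65 rad, worked out from the tip height, then lifted off. The picture afterwards matched the third notch. The lever stood there untouched for over 3 s; I could not measure the foot's clamping force directly.
- **Release:** I pressed the button about 6 mm with about 5 N, and the lever sprang fully back up.
- **Last pictures:** The lever and button are up, and the notebook lies between the rails about 1 mm off nominal. The mouse, mug and speaker look unmoved, and the hand is clear with force readings near zero.
- **Disagreement:** My press position from the top and side cameras differed from the wrist camera by about 4 mm. I used values in between, or the wrist reading for the lever grip and the button. The tool also ended tilted about 6°, left over from pushing against the stop and later moves, but this did not affect the job.

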